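# Index the phone repair turntable to the next hole

### The arm

A 6-joint arm with a two-finger parallel gripper is mounted at the origin on the work surface. World frame = base frame: x ahead of the robot, y to its left, z up, the work surface at z = 0. Lengths are in m, angles in rad, forces in N, time in s.
With the tool pointing down it reaches from about 0.375 to 0.975 m from the base axis. Payload 3.8 kg.
Tool frame: the origin (TCP) lies at the very end of the fingers, on their centre line; the grasp point (between the pads) lies 19 mm behind it; z points along the fingers, y is the direction in which the jaws open and shut (so a half turn about z gives the same grasp; the last joint's range is limited). The gripper opens to 85 mm and grips with 20 to 120 N. Pads are 22 mm wide; open, the fingers measure 114 mm over their backs; the gripper's body (76 mm by 85 mm) begins 54 mm behind the grasp point. The pads swing forward as they close: fully open they stand 13 mm farther back than shut.
Start: joints at [-1.169, 0.264, 1.604, -0, 1.274, -0.037], TCP at [0.287, -0.611, 0.231] pointing down, gripper open.
Joint ranges: [-2.63, 2.63], [-0.94, 2.18], [0.31, 2.57], [-1.31, 4.45], [0, 2.66], [-2.55, 2.55]. Speed limits (rad/s): [2.57, 2.57, 3.14, 3.14, 3.14, 3.14].

### API

Orientations are given as a rotation vector (axis times angle).
In Python, from workcell import bot, viewer gives the robot as it stands.
- The arm moves only by the tool jog_arm, never from a script. Its argument "motion" is a list of rows, each an object of numbers: "dx", "dy", "dz": the shift along the world's x, y, z in cm; "turn": the turn about the world's z in rad. A call has 1 to 12 rows; each row shifts and turns the commanded pose from where the row before left it; what a row does not reach is not made up. A row lasts 1/12 s, in which the tool goes at most 41.7 mm and 7.16 degrees, less where a joint would pass 70% of its speed; a pose out of reach is approached as far as the arm can. A call is refused whole if a number of a shift passes 4.17 or a number of a turn 0.125, either way. A call with a gripper value outside its range is refused whole. "fingers" is the finger opening in cm, from 0 to 8.54, set as the call begins (left out, the last holds). The fingers move at their own pace and stop on an object; "grip_force" is the grip in N (left out, the last holds). Time passes only in rows, so rows that do not move let the fingers close. It gives the time, the measured TCP pose, the force and the opening at its end, in the units of the state.
- bot.read_state(): the state, without advancing time (a new reading comes with each control period).
- viewer.read_camera(name): name is "scene" or "top" or "wrist"; returns (picture, depth): 384x512x3 uint8, red, green, blue; 384x512 float32, m along the optical axis (not along the pixel's ray), 0 where there is no reading.
- viewer.camera_info(name): a dict with "vertical_fov" (degrees; the focal length in pixels is half the picture's height over the tangent of half this angle, whatever the lens; pixels are square), "cx", "cy" (the principal point, pixels), "R" (3x3) and "t" (3): a world point X has camera coordinates R X + t. Camera axes: x right, y down, z forward; pixel columns grow to the right and rows downward; lengths in m; the calibration is good to about 2 mm. A picture is of the moment at which its call begins: read the wrist's pose just before it. camera_info takes no time and is no camera call; for the wrist camera it gives the pose at the moment of the call.
- bot.finish_job(): hands the job in, once; it reports no verdict.
The state is a dict: "time": time; "q": joint angles; "joint_vel": joint speeds; "joint_torque": joint torques, N m; "tool_pos": TCP position; "tcp_rot": TCP orientation; "wrist_force": force on the tool from outside, world axes, zero at the start; "torque": the same for the moment, N m; "width": opening from 0.0 (shut) to 1.0 (fully open).
Only numpy, scipy, OpenCV 4.12 (cv2) and the standard library are available. Lean on these libraries where they do the work, as an engineer would, in place of code of your own. Each camera call takes 0.05 s, during which the arm holds its last target. There are 200 camera calls.

### The job

On the indexing turntable that holds the phone, press the orange plunger in with the fingertip and, keeping it in, turn the table by one step to the neighbouring index hole that is marked by the green dot (not the red one, and not past it); then let the plunger spring back out so that it locks the table there. Nothing is to be lifted: the phone stays lying in its nest, and the things round about stay where they are.

Things in the scene. Friction and masses are not known exactly. Their poses are not given: they have to be found in the camera images.
- table_axis (a point): point on the turntable's vertical axis, in the middle of the top of its aluminium disc (176 mm across, top 54 mm above the work surface). One radial arm on the disc, 34 mm wide, top at 54 mm, reaches to 134 mm from the axis and carries the plunger
- index_base: fixed round grey base plate of the turntable, 312 mm across, 10 mm thick, placed and headed differently every time; origin on the axis, underside. Above it a fixed brass index ring (212 mm across, 30 to 38 mm above the work surface) with six index holes: notches open to the outside, 60 degrees (1.047 rad) apart
- plunger_top (a point): centre of the flat top of the orange plunger cap (34 mm across, 9 mm thick), 118 mm from the axis on the turning arm, 80 mm above the work surface when out. Moves straight down when pressed, against a spring (3.5 N at first, 8 N fully in), and goes round with the table; a fingertip pressing on it drags the table along by friction. Nothing stands above it
- plunger (a joint): how far the plunger is pressed in, m. 0 = out: its tooth is in a hole, the table locked (about 1 degree of play). From 0.0075 the table is free to turn; 0.014 = fully in. Let go between holes, it stays under the ring at about 0.007 and the table can still be pushed round by its arm; within about 2 degrees of a hole it springs out and locks
- turntable (a joint): angle of the turntable, rad: about 0 at the start, positive is counter-clockwise seen from above. The neighbouring index holes are at +1.047 and -1.047. It turns with a light friction of about 0.1 N m (1 N at the plunger)
- pointer (a point): point of the white nose at the outer end of the plunger arm, 143 mm from the table's axis, 48 mm above the work surface, turning with the table; it stands exactly above the green dot's centre when the plunger is in the green hole
- green_dot: green round marker disc, 24 mm across, 5 mm high, fixed on the base plate (its top 15 mm above the work surface), 143 mm from the table's axis, in line with the index hole to turn to: the next one on one side or the other of the start, 60 degrees away. Origin at the centre of its underside
- red_dot: red round marker disc of the same size and distance, in line with the next index hole on the other side: do not go there. Origin at the centre of its underside
- phone: black phone, 71 x 146 x 9 mm, lying loose in the nest of eight 10 mm high blue pins in the middle of the turntable, its long side across the direction of the plunger arm; its underside 54 mm above the work surface. Origin at the centre of its underside. It turns with the table
- screw_jar: small screw jar, 40 mm across, 50 mm high, standing beside the fixture; origin at the centre of its underside. Leave it alone
- battery: flat black phone battery with a white label, 45 x 85 x 6 mm, lying beside the fixture; origin at the centre of its underside. Leave it alone
- screwdriver: screwdriver with a red handle, 170 mm long, lying to the left, handle towards its -x end. Leave it alone
- cleaner: white cleaner bottle, 52 mm across, 130 mm high, at the left; origin at the centre of its underside. Leave it alone
- mouse: black computer mouse, 100 x 58 mm, 33 mm high, at the right; origin at the centre of its underside. Leave it alone
- parts_tray: red divided parts tray, 90 x 130 x 28 mm, at the right; origin at the centre of its underside. Leave it alone
Mind the look-alikes: they are no part of the job. Leave any purple or white look-alike of the phone alone.

How it is judged:
On the way, in this order (a step that is already met when the one before it is completed fails the run):
1. the fingers press the plunger in (6 mm or more) (value of joint plunger above 0.006 m and contact force between the fingers and plunger above 0.5 N), for 0.1 s.
2. the table is turned more than half-way to the green dot with the plunger in (horizontal distance between pointer and green_dot below 0.072 m and value of joint plunger above 0.004 m), for 0.02 s.
At the end, for the whole second after the job is handed in: The table stands at the hole of the green dot (pointer within 6 mm of the dot's centre, seen from above), at rest, the plunger is back out (within 2 mm) and so locked; the phone lies flat in its nest (within 6 mm of the middle, no more than 5 mm up) (horizontal distance between pointer and green_dot below 0.006 m and value of joint plunger below 0.002 m and velocity of joint turntable between -0.03 and 0.03 rad/s and horizontal distance between phone and table_axis below 0.006 m and height (world z) of phone below 0.059 m and angle between phone's own z axis and vertical below 0.06 rad); the robot touches nothing.
It fails at once if the table is turned to the red dot (horizontal distance between pointer and red_dot below 0.03 m).
It fails at once if the table is turned past the next hole by more than 12 degrees (value of joint turntable above 1.26 rad or value of joint turntable below -1.26 rad).
It fails at once if the phone is lifted or tipped out of its nest (height (world z) of phone above 0.066 m or angle between phone's own z axis and vertical above 0.15 rad).
It fails at once if another thing is shifted by more than 20 mm or lifted (distance of any of screw_jar, battery, screwdriver, cleaner, mouse, parts_tray from where it was at the start of the episode above 0.02 m).
It also fails if it takes over 38 s, if anything falls off the work surface, if the arm or the gripper's body presses on something with over 40 N, if the wrist force passes 120 N, or if a joint passes its speed limit or range.

## Working session

There is one attempt and no reset: what is moved stays moved. The work goes in short steps, Python scripts to look and compute and a tool call to move; the robot and the scene stay as the last step left them, time stands still between calls to the robot, and variables do not carry over. Pictures are saved under pics/ and viewed, about 8 in all and at most 12, crops included, and the job is handed in when it is done.

Besides the shell and the picture viewer there is one more tool, called after "Request:" as name([rows], argument=value, ...), one row to a line, values as JSON. jog_arm: Moves the arm, as the interface text tells. Its arguments: {"type":"object","properties":{"motion":{"type":"array"},"fingers":{"type":"number"},"grip_force":{"type":"number"}},"required":["motion"]}

```bash
mkdir -p pics; cat > h.py <<'E'
import numpy as np,cv2
from workcell import bot,viewer
def look(n,f=None):
    ci=viewer.camera_info(n); p,d=viewer.read_camera(n)
    if f: cv2.imwrite('pics/'+f,cv2.cvtColor(p,cv2.COLOR_RGB2BGR))
    return p,d,ci
def onplane(ci,u,v,z,H=384):
    f=H/2/np.tan(np.radians(ci['vertical_fov'])/2)
    R=np.array(ci['R']);t=np.array(ci['t']);c=-R.T@t
    r=R.T@np.array([(u-ci['cx'])/f,(v-ci['cy'])/f,1]); return c+r*(z-c[2])/r[2]
def blobs(p,lo,hi,amin=30):
    h=cv2.cvtColor(p,cv2.COLOR_RGB2HSV); m=cv2.inRange(h,lo,hi)
    n,l,s,c=cv2.connectedComponentsWithStats(m)
    return [(c[i].round(1),s[i].tolist()) for i in range(1,n) if s[i][4]>=amin]
COL={'orange':((8,150,120),(20,255,255)),'green':((45,100,60),(85,255,255)),'red':((0,150,80),(6,255,255))}
HT={'orange':.080,'green':.015,'red':.015}
E
python3 - <<'E'
from h import *
print(bot.read_state())
ims=[]
for n in('top','scene'):
    p,d,ci=look(n,n+'0.png'); print(n,ci)
    for k in COL:
        for c,s in blobs(p,*COL[k]): print(n,k,c,s,onplane(ci,*c,HT[k]).round(4), d[int(c[1]),int(c[0])])
E
```

```text
{'time': 0.0, 'q': array([-1.16890156e+00,  2.64776456e-01,  1.60539005e+00,  4.91650724e-06,
        1.27368870e+00, -3.68961613e-02]), 'joint_vel': array([ 0.00097933,  0.00029385,  0.00065339, -0.00036761,  0.00038957,
       -0.00247107]), 'joint_torque': array([ 7.94379594e-04, -5.15105224e+01, -3.67315865e+01, -5.38445875e-05,
        1.29509746e-02,  2.09957918e-06]), 'tool_pos': array([ 0.28648471, -0.61037598,  0.22993765]), 'tcp_rot': array([-3.06411411e+00, -6.83248372e-01,  6.37299329e-04]), 'wrist_force': array([ 0.51532071, -0.11489687,  0.12518672]), 'torque': array([ 0.0501258 ,  0.02428181, -0.01301835]), 'width': 0.9993315022043772}
top {'vertical_fov': 44.54962364857194, 'cx': 255.46746415512172, 'cy': 192.28558175467583, 'R': array([[-0.02881152, -0.99956054, -0.00697353],
       [-0.99130259,  0.02946831, -0.12826066],
       [ 0.12840979,  0.00321749, -0.99171597]]), 't': array([0.02195981, 0.50293469, 1.55080256])}
top orange [35.2 75.1] [7, 57, 46, 32, 851] [0.9206 0.7434 0.08  ] 1.4572172
top orange [285.8 136.6] [281, 132, 10, 10, 79] [ 0.6808 -0.0991  0.08 
[... 1918 characters left out ...]
ertical_fov': 51.267510757723066, 'cx': 259.2710322246481, 'cy': 194.29987152263172, 'R': array([[-0.71805207,  0.69588222,  0.0122129 ],
       [ 0.5220139 ,  0.55008467, -0.65184994],
       [-0.46032892, -0.4616869 , -0.75824963]]), 't': array([ 0.35129521, -0.20785103,  1.48663532])}
scene orange [189.  209.6] [184, 204, 11, 12, 94] [ 0.6819 -0.0942  0.08  ] 1.1568872
scene green [182.5 191.2] [179, 188, 8, 7, 41] [ 0.6247 -0.2153  0.015 ] 1.2873493
scene red [145.  140.3] [124, 124, 43, 34, 796] [ 0.575  -0.5041  0.015 ] 1.4382623
scene red [227.7 241.8] [224, 239, 8, 7, 41] [0.6479 0.0317 0.015 ] 1.1619115
scene red [411.4 289.6] [399, 278, 25, 25, 277] [0.3935 0.4855 0.015 ] 1.0606483
```

View pics/top0.png

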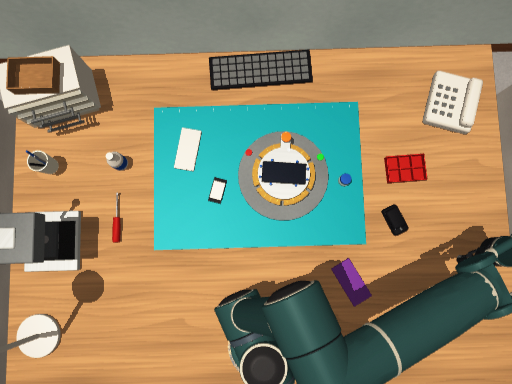

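View pics/scene0.png

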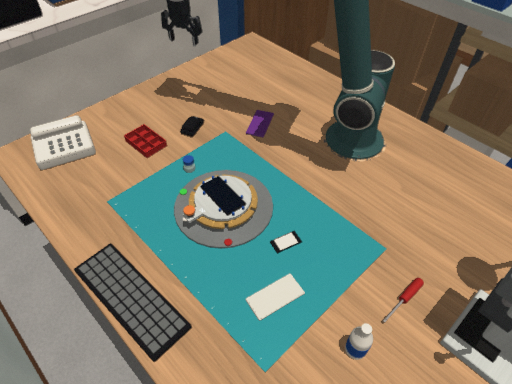

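Candidates for the plunger, by pixel in the top view:
- The orange cap at (286,137), also seen in the scene view at (189,210).
- Brass ring segments, for example (268,150) and (301,151), which are flat and low.
- The brown box at (35,75), which is off the fixture.

I choose the cap. The two views put it at about (0.681, -0.097).

The green dot is at (320,157), about (0.624, -0.217). The red dot is at (248,152), about (0.648, 0.030). Their chord is 248 mm, and the given sizes predict 247.7 mm. That puts the axis at about (0.565, -0.087) and predicts the plunger at (0.682, -0.098), which agrees. Green lies clockwise, so the turn is -1.047 rad.

Next I shut the fingers and go above the plunger.

Request:
jog_arm([
  {"dx": 2.5,"dy": 3.2},
  {"dx": 2.5,"dy": 3.2},
  {"dx": 2.5,"dy": 3.2},
  {"dx": 2.5,"dy": 3.2},
  {"dx": 2.5,"dy": 3.2},
  {"dx": 2.5,"dy": 3.2},
  {"dx": 2.5,"dy": 3.2},
  {"dx": 2.5,"dy": 3.2},
  {"dx": 2.5,"dy": 3.2},
  {"dx": 2.5,"dy": 3.2},
  {"dx": 2.5,"dy": 3.2},
  {"dx": 2.5,"dy": 3.2},
], fingers=0, grip_force=40)

```text
validation failed for argument at $.mo...
```

Request:
jog_arm([
  {"dx": 2.35,"dy": 3.25},
  {"dx": 2.35,"dy": 3.25},
  {"dx": 2.35,"dy": 3.25},
  {"dx": 2.35,"dy": 3.25},
  {"dz": -2.5},
  {"dz": -2.5},
  {"dz": -2},
  {"dz": 0},
  {"dz": 0},
  {"dz": 0},
])

```text
validation failed for argument at $.mo...
```

```bash
python3 - <<'E'
from h import *
s=bot.read_state(); print(s['time'],s['tool_pos'],s['tcp_rot'],s['q'],s['wrist_force'],s['width'])
p,d,ci=look('wrist','w1.png'); print(ci['cx'],ci['cy'])
for k in COL:
    for c,st in blobs(p,*COL[k],150): print(k,c,st,onplane(ci,*c,HT[k]).round(4))
E
```

```text
0.1 [ 0.2865174  -0.61043035  0.23008111] [-3.06432528e+00 -6.83240178e-01  5.77962172e-04] [-1.16888857e+00  2.64676059e-01  1.60524968e+00  5.10501705e-06
  1.27372169e+00 -3.68488572e-02] [ 0.28813072 -0.22084398  0.96163008] 0.9995104532890028
256.02430214871737 192.6991920712829
```

View pics/w1.png

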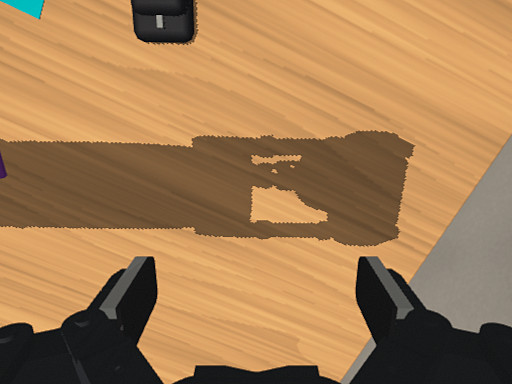

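The arm has not moved: the wrist picture still shows the bench, with the mouse at (163,18). The rows probably need all four keys, so I retry with them filled in.

Request:
jog_arm([
  {"dx": 2.5,"dy": 3.2,"dz": 0,"turn": 0},
  {"dx": 2.5,"dy": 3.2,"dz": 0,"turn": 0},
  {"dx": 2.5,"dy": 3.2,"dz": 0,"turn": 0},
  {"dx": 2.5,"dy": 3.2,"dz": 0,"turn": 0},
  {"dx": 2.5,"dy": 3.2,"dz": 0,"turn": 0},
  {"dx": 2.5,"dy": 3.2,"dz": 0,"turn": 0},
  {"dx": 2.5,"dy": 3.2,"dz": 0,"turn": 0},
  {"dx": 2.5,"dy": 3.2,"dz": 0,"turn": 0},
  {"dx": 2.5,"dy": 3.2,"dz": 0,"turn": 0},
  {"dx": 2.5,"dy": 3.2,"dz": 0,"turn": 0},
  {"dx": 2.5,"dy": 3.2,"dz": 0,"turn": 0},
  {"dx": 2.5,"dy": 3.2,"dz": 0,"turn": 0},
], fingers=0, grip_force=40)

```text
time: 1.15
tool_pos: [0.5875, -0.2251, 0.231]
tcp_rot: [-3.066, -0.684, 0.001]
wrist_force: [1.0, 0.3, 0.2]
width: 0.002
```

Request:
jog_arm([
  {"dx": 2.35,"dy": 3.2,"dz": 0,"turn": 0},
  {"dx": 2.35,"dy": 3.2,"dz": 0,"turn": 0},
  {"dx": 2.35,"dy": 3.2,"dz": 0,"turn": 0},
  {"dx": 2.35,"dy": 3.2,"dz": 0,"turn": 0},
  {"dx": 0,"dy": 0,"dz": -2.5,"turn": 0},
  {"dx": 0,"dy": 0,"dz": -2.5,"turn": 0},
  {"dx": 0,"dy": 0,"dz": -2,"turn": 0},
  {"dx": 0,"dy": 0,"dz": 0,"turn": 0},
  {"dx": 0,"dy": 0,"dz": 0,"turn": 0},
])

```text
time: 1.9
tool_pos: [0.6793, -0.0987, 0.1592]
tcp_rot: [-3.065, -0.684, 0.006]
wrist_force: [0.1, 1.2, -0.7]
width: 0.001
```

```bash
python3 - <<'E'
from h import *
s=bot.read_state(); print(s['time'],s['tool_pos'],s['tcp_rot'],s['q'],s['wrist_force'],s['width'])
p,d,ci=look('wrist','w2.png')
for k in COL:
    for c,st in blobs(p,*COL[k],150): print(k,c,st,onplane(ci,*c,HT[k]).round(4))
E
```

```text
1.9 [ 0.6792847  -0.09865546  0.15916742] [-3.06450023 -0.68360902  0.00645463] [-1.80521456e-01  3.37020892e-01  1.64600589e+00  2.56796789e-05
  1.16303967e+00  9.51304459e-01] [ 0.10514265  1.15010069 -0.72925684] 0.000651098928458504
orange [268.5 218.5] [232, 174, 78, 115, 3027] [ 0.6723 -0.1094  0.08  ]
orange [115.5 222.8] [67, 177, 164, 109, 2205] [ 0.6238 -0.014   0.08  ]
orange [161.1 198.8] [143, 191, 45, 17, 179] [ 0.6541 -0.0367  0.08  ]
orange [205.1 199.4] [179, 192, 45, 15, 166] [ 0.6665 -0.0641  0.08  ]
orange [ 81.4 314.2] [71, 297, 24, 41, 296] [ 0.5398 -0.0138  0.08  ]
green [343.6 278.4] [331, 267, 26, 24, 480] [ 0.6241 -0.2142  0.015 ]
red [102.5 147.9] [88, 135, 30, 27, 628] [0.6473 0.0315 0.015 ]
red [506.3 376.1] [498, 363, 14, 21, 169] [ 0.5943 -0.4279  0.015 ]
```

View pics/w2.png

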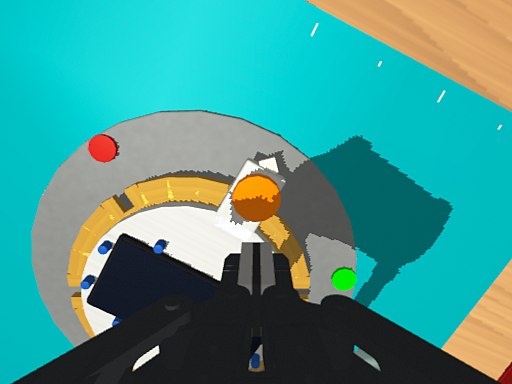

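The wrist view shows the orange cap at (256,198) at the end of the white-nosed arm. The green dot is at (344,278), the red dot at (103,148), and the shut fingertips end at (256,243). Wrist-camera positions for both dots agree with the earlier ones to 2–3 mm. Now I press down.

Request:
jog_arm([
  {"dx": 0.1,"dy": 0.2,"dz": -2.5,"turn": 0},
  {"dx": 0,"dy": 0,"dz": -2.5,"turn": 0},
  {"dx": 0,"dy": 0,"dz": -1.5,"turn": 0},
  {"dx": 0,"dy": 0,"dz": -0.5,"turn": 0},
  {"dx": 0,"dy": 0,"dz": -0.5,"turn": 0},
  {"dx": 0,"dy": 0,"dz": -0.4,"turn": 0},
  {"dx": 0,"dy": 0,"dz": -0.4,"turn": 0},
  {"dx": 0,"dy": 0,"dz": -0.4,"turn": 0},
  {"dx": 0,"dy": 0,"dz": -0.4,"turn": 0},
  {"dx": 0,"dy": 0,"dz": -0.2,"turn": 0},
  {"dx": 0,"dy": 0,"dz": 0,"turn": 0},
  {"dx": 0,"dy": 0,"dz": 0,"turn": 0},
])

```text
time: 2.95
tool_pos: [0.6831, -0.0974, 0.07]
tcp_rot: [3.065, 0.684, 0.004]
wrist_force: [-0.3, 0.6, 5.9]
width: 0.004
```

```bash
python3 -c "
import numpy as np
a=np.radians(-5.4-3*np.arange(21));P=118*np.c_[np.cos(a),np.sin(a)]/10
print(np.diff(P,axis=0).round(2))"
```

```text
[[-0.07 -0.61]
 [-0.11 -0.61]
 [-0.14 -0.6 ]
 [-0.17 -0.59]
 [-0.2  -0.58]
 [-0.23 -0.57]
 [-0.26 -0.56]
 [-0.29 -0.55]
 [-0.32 -0.53]
 [-0.34 -0.51]
 [-0.37 -0.49]
 [-0.4  -0.47]
 [-0.42 -0.45]
 [-0.44 -0.43]
 [-0.47 -0.41]
 [-0.49 -0.38]
 [-0.51 -0.36]
 [-0.52 -0.33]
 [-0.54 -0.3 ]
 [-0.55 -0.27]]
```

Request:
jog_arm([
  {"dx": 0,"dy": 0,"dz": -0.15,"turn": 0},
  {"dx": -0.07,"dy": -0.61,"dz": 0,"turn": -0.052},
  {"dx": -0.11,"dy": -0.61,"dz": 0,"turn": -0.052},
  {"dx": -0.14,"dy": -0.6,"dz": 0,"turn": -0.052},
  {"dx": -0.17,"dy": -0.59,"dz": 0,"turn": -0.052},
  {"dx": -0.2,"dy": -0.58,"dz": 0,"turn": -0.052},
  {"dx": -0.23,"dy": -0.57,"dz": 0,"turn": -0.052},
  {"dx": -0.26,"dy": -0.56,"dz": 0,"turn": -0.052},
  {"dx": -0.29,"dy": -0.55,"dz": 0,"turn": -0.052},
  {"dx": -0.32,"dy": -0.53,"dz": 0,"turn": -0.052},
  {"dx": -0.34,"dy": -0.51,"dz": 0,"turn": -0.052},
  {"dx": 0,"dy": 0,"dz": 0,"turn": 0},
])

```text
time: 3.95
tool_pos: [0.662, -0.1556, 0.069]
tcp_rot: [3.137, -0.132, 0.007]
wrist_force: [0.4, -0.6, 7.5]
width: 0.001
```

```bash
python3 - <<'E'
from h import *
s=bot.read_state(); print(s['time'],s['tool_pos'],s['wrist_force'])
p,d,ci=look('wrist','w3.png')
for k in ('green','red'):
    for c,st in blobs(p,*COL[k],150): print(k,c,st,onplane(ci,*c,HT[k]).round(4))
E
```

```text
3.95 [ 0.66196768 -0.1556367   0.06904403] [ 0.36733316 -0.56467847  7.50859081]
green [355.5 263.5] [337, 246, 38, 36, 1049] [ 0.6245 -0.2146  0.015 ]
```

View pics/w3.png

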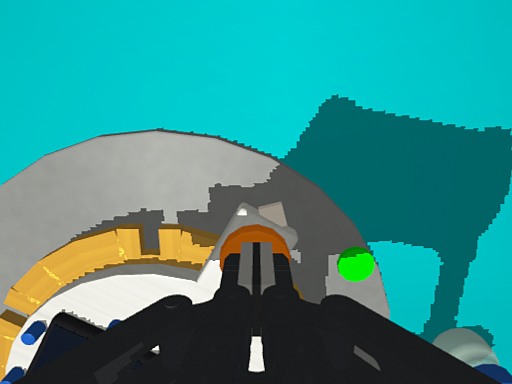

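The table follows: the cap is under the fingertips at (256,240), the nose is at (272,212), and the green dot is at (355,263). I carry on with the second half.

Request:
jog_arm([
  {"dx": -0.37,"dy": -0.49,"dz": 0,"turn": -0.052},
  {"dx": -0.4,"dy": -0.47,"dz": 0,"turn": -0.052},
  {"dx": -0.42,"dy": -0.45,"dz": 0,"turn": -0.052},
  {"dx": -0.44,"dy": -0.43,"dz": 0,"turn": -0.052},
  {"dx": -0.47,"dy": -0.41,"dz": 0,"turn": -0.052},
  {"dx": -0.49,"dy": -0.38,"dz": 0,"turn": -0.052},
  {"dx": -0.51,"dy": -0.36,"dz": 0,"turn": -0.052},
  {"dx": -0.52,"dy": -0.33,"dz": 0,"turn": -0.052},
  {"dx": -0.54,"dy": -0.3,"dz": 0,"turn": -0.052},
  {"dx": -0.55,"dy": -0.27,"dz": 0,"turn": -0.052},
  {"dx": 0,"dy": 0,"dz": 0,"turn": 0},
  {"dx": 0,"dy": 0,"dz": 0,"turn": 0},
])

```text
time: 5.0
tool_pos: [0.6156, -0.195, 0.0694]
tcp_rot: [2.999, -0.93, 0.01]
wrist_force: [0.4, -2.7, 5.6]
width: 0.002
```

```bash
python3 - <<'E'
from h import *
s=bot.read_state(); print(s['time'],s['tool_pos'],s['wrist_force'])
r=s['tool_pos'][:2]-[.5646,-.0857]; print(np.hypot(*r),np.degrees(np.arctan2(r[1],r[0])))
p,d,ci=look('wrist','w4.png')
for k in ('green','red'):
    for c,st in blobs(p,*COL[k],150): print(k,c,st,onplane(ci,*c,HT[k]).round(4))
E
```

```text
5.0 [ 0.61560204 -0.19501924  0.06942842] [ 0.36035629 -2.7447003   5.64712676]
0.12063127564725251 -64.98896471356841
green [279.5 185.7] [260, 167, 40, 39, 1173] [ 0.6243 -0.2155  0.015 ]
```

View pics/w4.png

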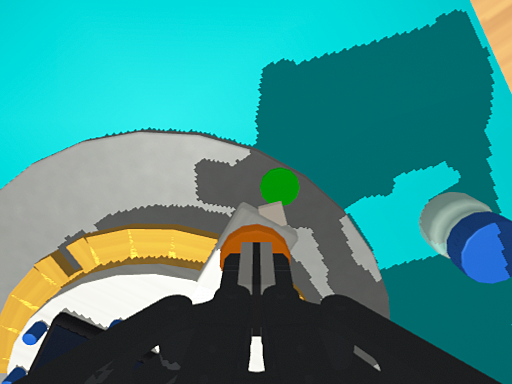

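```bash
python3 - <<'E'
from h import *
ci=viewer.camera_info('wrist'); A=np.array([.5646,-.0857])
for px in [(282,203),(258,209),(287,223)]:
    r=onplane(ci,*px,.048)[:2]-A; print(px,r+A,np.hypot(*r),np.degrees(np.arctan2(r[1],r[0])))
for px in [(256,241)]:
    r=onplane(ci,*px,.069)[:2]-A; print(px,r+A,np.hypot(*r),np.degrees(np.arctan2(r[1],r[0])))
r=onplane(ci,279.5,185.7,.015)[:2]-A;print(np.hypot(*r),np.degrees(np.arctan2(r[1],r[0])))
p=cv2.imread('pics/w4.png')[150:290,190:340]; cv2.imwrite('pics/w4c.png',cv2.resize(p,None,fx=5,fy=4.0*1.25,interpolation=cv2.INTER_CUBIC)[:600])
E
```

```text
(282, 203) [ 0.62534774 -0.21501235] 0.14287047028602273 -64.83702174325539
(258, 209) [ 0.62957154 -0.20313189] 0.134207116662823 -61.04555953004982
(287, 223) [ 0.61471419 -0.21114471] 0.13508444425978053 -68.22367484039174
(256, 241) [ 0.62361022 -0.19781945] 0.12670034882606115 -62.24146620523728
0.14284721446477958 -65.23949173077624
```

View pics/w4c.png

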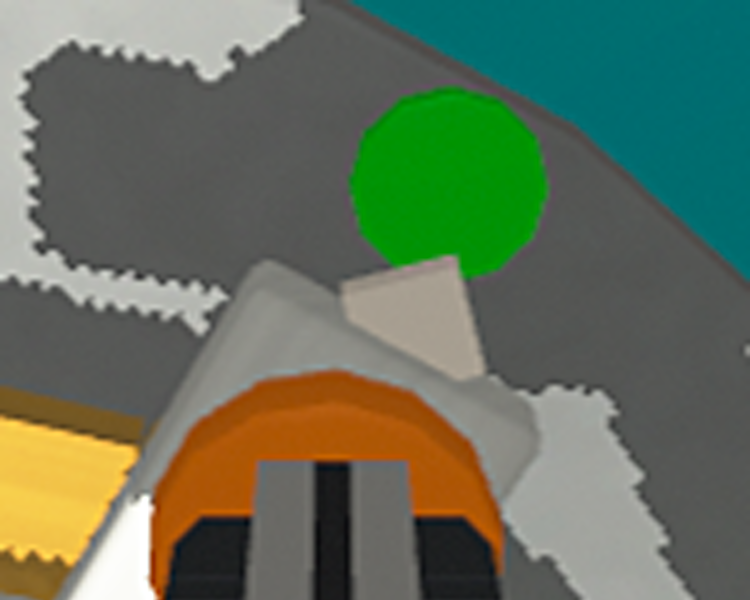

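The nose corner is at (281,202), which gives r = 143 mm and -64.8°. The dot is at -65.2°, within 0.5° and well inside the 2° capture range. I release straight up.

Request:
jog_arm([
  {"dx": 0,"dy": 0,"dz": -0.05,"turn": 0},
  {"dx": 0,"dy": 0,"dz": 0.4,"turn": 0},
  {"dx": 0,"dy": 0,"dz": 0.4,"turn": 0},
  {"dx": 0,"dy": 0,"dz": 0.4,"turn": 0},
  {"dx": 0,"dy": 0,"dz": 0.4,"turn": 0},
  {"dx": 0,"dy": 0,"dz": 1.5,"turn": 0},
  {"dx": 0,"dy": 0,"dz": 3,"turn": 0},
  {"dx": 0,"dy": 0,"dz": 3,"turn": 0},
  {"dx": 2,"dy": -2,"dz": 3,"turn": 0},
  {"dx": 2,"dy": -2,"dz": 3,"turn": 0},
  {"dx": 0,"dy": 0,"dz": 0,"turn": 0},
  {"dx": 0,"dy": 0,"dz": 0,"turn": 0},
])

```text
time: 6.05
tool_pos: [0.6551, -0.234, 0.2197]
tcp_rot: [-3.0, 0.931, -0.006]
wrist_force: [0.1, 0.4, -1.3]
width: 0.001
```

Request:
jog_arm([
  {"dx": 0,"dy": -4,"dz": 0,"turn": 0},
  {"dx": 0,"dy": -4,"dz": 0,"turn": 0},
  {"dx": 0,"dy": -4,"dz": 0,"turn": 0},
  {"dx": 0,"dy": -4,"dz": 0,"turn": 0},
  {"dx": 0,"dy": -4,"dz": 0,"turn": 0},
  {"dx": 0,"dy": -4,"dz": 0,"turn": 0},
  {"dx": 0,"dy": -4,"dz": 0,"turn": 0},
  {"dx": 0,"dy": 0,"dz": 0,"turn": 0},
  {"dx": 0,"dy": 0,"dz": 0,"turn": 0},
  {"dx": 0,"dy": 0,"dz": 0,"turn": 0},
])

```text
time: 6.88
tool_pos: [0.6522, -0.5114, 0.2142]
tcp_rot: [-2.998, 0.93, 0.007]
wrist_force: [-0.2, -0.4, 0.6]
width: -0.005
```

```bash
python3 - <<'E'
from h import *
s=bot.read_state(); print(s['time'],s['tool_pos'],s['wrist_force'])
ims=[]
A=np.array([.5646,-.0857])
for n in('top','scene'):
    p,d,ci=look(n,n+'1.png')
    f=192/np.tan(np.radians(ci['vertical_fov'])/2);R=np.array(ci['R']);t=np.array(ci['t'])
    for k in('orange','green'):
        for c,st in blobs(p,*COL[k]):
            q=onplane(ci,*c,HT[k]);r=q[:2]-A
            if np.hypot(*r)<.16:
                u,v=c.astype(int); z=np.median(d[v-1:v+2,u-1:u+2])
                X=R.T@(z*np.array([(c[0]-ci['cx'])/f,(c[1]-ci['cy'])/f,1])-t)
                print(n,k,c,q.round(4),np.hypot(*r).round(4),np.degrees(np.arctan2(r[1],r[0])).round(2),'depth pt',X.round(4))
    c=p[120:260,225:375] if n=='top' else p[150:270,150:300]
    ims.append(cv2.resize(c,(400,400*c.shape[0]//c.shape[1]))[:320])
cv2.imwrite('pics/f.png',cv2.cvtColor(np.hstack(ims),cv2.COLOR_RGB2BGR) if ims[0].shape==ims[1].shape else cv2.cvtColor(ims[0],cv2.COLOR_RGB2BGR))
h=min(i.shape[0] for i in ims); cv2.imwrite('pics/f.png',cv2.cvtColor(np.hstack([i[:h] for i in ims]),cv2.COLOR_RGB2BGR))
E
```

```text
6.8833 [ 0.65224779 -0.51144604  0.21415318] [-0.23696316 -0.43283759  0.6339197 ]
top orange [269.9 149. ] [ 0.6404 -0.0449  0.08  ] 0.0861 28.29 depth pt [ 0.6495 -0.0462  0.0393]
top orange [297.2 148.9] [ 0.638  -0.1353  0.08  ] 0.0886 -34.06 depth pt [ 0.6468 -0.1389  0.0401]
top orange [315.4 155.3] [ 0.6146 -0.1945  0.08  ] 0.1198 -65.34 depth pt [ 0.6143 -0.1944  0.0815]
top orange [255.4 172.2] [0.5639 0.0054 0.08  ] 0.0911 90.44 depth pt [0.5711 0.0055 0.0385]
top orange [311.4 176.9] [ 0.5427 -0.1781  0.08  ] 0.095 -103.32 depth pt [ 0.5493 -0.183   0.0389]
top orange [268.  196.4] [ 0.4824 -0.0335  0.08  ] 0.0973 147.58 depth pt [ 0.4874 -0.0345  0.0381]
top orange [296.1 198.1] [ 0.4741 -0.1251  0.08  ] 0.0987 -156.47 depth pt [ 0.4787 -0.1285  0.0398]
scene orange [187.2 180.7] [ 0.6164 -0.1883  0.08  ] 0.1149 -63.19 depth pt [ 0.6146 -0.1916  0.076 ]
```

View pics/f.png

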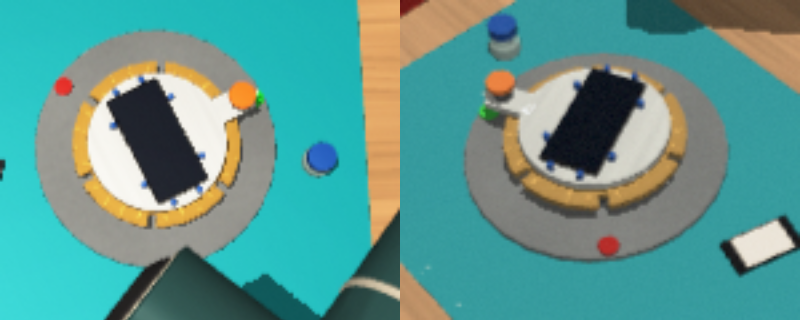

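The crops show the cap by the green dot in both views and the phone flat between its pins. The red dot, jar and white phone stand where they were. I now compare the cap's depth height with its value before pressing, to be sure the plunger is out.

```bash
python3 - <<'E'
from h import *
for n,(u,v,z) in {'top':(285.8,136.6,1.5571121),'scene':(189,209.6,1.1568872)}.items():
    ci=viewer.camera_info(n);f=192/np.tan(np.radians(ci['vertical_fov'])/2)
    X=np.array(ci['R']).T@(z*np.array([(u-ci['cx'])/f,(v-ci['cy'])/f,1])-ci['t']); print(n,X.round(4))
for n in ('top','scene'):
    p,d,ci=look(n); f=192/np.tan(np.radians(ci['vertical_fov'])/2)
    m=cv2.inRange(cv2.cvtColor(p,cv2.COLOR_RGB2HSV),*COL['orange'])
    V,U=np.nonzero(m); X=np.c_[(U-ci['cx'])/f,(V-ci['cy'])/f,np.ones(len(U))]*d[V,U][:,None]
    X=(X-ci['t'])@np.array(ci['R']); k=np.hypot(X[:,0]-.6137,X[:,1]+.193)<.013
    print(n,k.sum(),np.median(X[k],axis=0).round(4))
E
```

```text
top [ 0.6805 -0.099   0.0814]
scene [ 0.6815 -0.0949  0.0789]
top 48 [ 0.613  -0.1929  0.0803]
scene 41 [ 0.6125 -0.1929  0.0787]
```

```bash
python3 -c "
from workcell import bot
print(bot.finish_job())"
```

```text
the job is handed in; nothing more can be done
None
```

I pressed the plunger in about 10–11 mm with the shut fingers and turned the table 60° clockwise to the green dot. I then lifted straight up, moved the arm clear, and handed the job in at about 7 s; it reports no verdict.

**Table position:** Before release, the nose stood at -64.8° against -65.2° for the green dot. Afterwards the cap measured (0.613, -0.193), against (0.614, -0.193) expected for the green hole.

**Plunger:** The cap top measured 80.3 mm in the top view and 78.7 mm in the scene view. Before pressing, single-pixel depth readings gave 81.4 and 78.9 mm. If the plunger had stayed under the ring it would read about 73 mm, so it is out and locked.

**Surroundings:** The phone looks flat in its nest and the jar looks unmoved; I judged both by eye only. The mouse, battery, screwdriver, cleaner and tray were not checked again.

**Disagreements:** My first single-pixel depth reading of the cap in the scene view gave 76 mm, and the median over the whole cap gave 78.7 mm. The scene view's first angle for the cap also differed by about 2°, because it used the blob centre, which includes the cap's side. The first move calls were refused because some keys were left out of the rows, and the arm did not move.

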